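# Chase the thread of a clamp boss

## Task

Swing the red-knobbed cam lever all the way over to lock the clamp boss in its jig. Then run the thread tap down with its bar handle, working it to clear the thread: half a turn forward (clockwise from above), a quarter turn back, half a turn forward, a quarter turn back, then forward until the collar on the tap sits home on the boss. Leave the lever locked and the bottle, tin and flask where they stand, and let go.

Things in the scene. Friction and masses are not known exactly. Their poses are not given: they have to be found in the camera images.
- jig: Grey steel plate 130 x 190 mm, 12 mm thick, fixed to the bench, carrying a cast aluminium clamp boss (66 x 60 mm, its top 57 mm above the bench). Origin: on the bench below the middle of the boss. z is the vertical axis of the tap, x points roughly away from the robot, y to its left.
- lever_pivot (a point): Fixed point on the cam lever's vertical axis, 56 mm from the jig's origin along the jig's -y, 73 mm above the bench (the knob's middle height). Its axes are the jig's.
- lever_knob (a point): Middle of the red upright round knob on the end of the cam lever, 110 mm from the pivot axis, 73 mm above the bench; the knob is 25 mm wide and spans 51 to 91 mm above the bench. A flat arm 14 mm wide, its top 53 mm above the bench, runs from under the knob to the pivot.
- cam_lever (a joint): Angle of the cam lever, rad: 0 open, 1.6 fully over on its stop (locked); starts at 0 to 0.4. At 0 the arm points from the pivot 0.8 rad from the jig's -y towards -x; it swings counter-clockwise seen from above to 0.8 rad from -y towards +x. Stays where left; friction 0.12 N m.
- tap_hub (a point): Centre of the tap wrench's dark hub, on the tap's axis, 124 mm above the bench at tap angle 0. Hub: 44 mm long (its x), 18 mm wide (its y), 20 mm tall; grip it across the 18 mm. Bars 10 mm thick run to 68 mm from the axis along its +x (yellow end) and -x (black end). Axes turn with the tap; at angle 0 they are the jig's. Below are a 15 mm shank and a 26 mm collar.
- tap (a joint): Angle of the tap, rad: grows as it turns forward, clockwise seen from above, sinking 8 mm a turn (1.27 mm a rad). Starts at -0.2 to 0.2. At 6.0 the collar is home on the boss and it turns no further (just short of a full turn from the start); it backs off to -0.5 at most. Stays where left; friction 0.12 N m.
- oil_bottle: Amber glass dropper bottle with red bulb, 43 mm wide, 98 mm tall, loose; origin at the centre of its underside. A bystander.
- chip_tin: Open stainless tin, 70 mm wide, 33 mm tall, loose; origin at the centre of its underside. A bystander.
- flask: Clear glass conical flask, 63 mm wide, 112 mm tall, loose; origin at the centre of its underside. A bystander.

How it is judged:
By the outcome, as a careful person would: the job done as asked, in the order asked, and still so for the second after the job is handed in, with the robot touching nothing.
It also fails if it takes over 72 s, if anything falls off the work surface, if the arm or the gripper's body presses on something with over 40 N, if the wrist force passes 120 N, or if a joint passes its speed limit or range.

## Robot

A 6-joint arm with a two-finger parallel gripper is mounted at the origin on a cart in front of the work surface, level with it; the furniture and walls round the work are solid. World frame = base frame: x ahead of the robot, y to its left, z up, the work surface at z = 0. Lengths are in m, angles in rad, forces in N, time in s.
With the tool pointing down it reaches from about 0.3 to 0.875 m from the base axis. Payload 4.2 kg.
Tool frame: the origin (TCP) lies midway between the tips of the shut fingers; the grasp point (between the pads) lies 19 mm behind it; z points along the fingers, y is the direction in which the jaws open and shut (so a half turn about z gives the same grasp; the last joint's range is limited). The gripper opens to 85 mm and grips with 20 to 120 N. Pads are 22 mm wide; open, the fingers measure 114 mm over their backs; the gripper's body (76 mm by 85 mm) begins 54 mm behind the grasp point. The pads swing forward as they close: fully open they stand 13 mm farther back than shut.
Start: joints at [-1.165, 0.32, 1.565, -0, 1.257, -0.02], TCP at [0.238, -0.524, 0.231] pointing down, gripper open.
Joint ranges: [-3.11, 3.11], [-0.84, 2.01], [0.21, 2.61], [-1.34, 4.49], [0.05, 2.63], [-2.56, 2.56]. Speed limits (rad/s): [2.57, 2.57, 3.14, 3.14, 3.14, 3.14].

## Interface

Orientations are given as [roll, pitch, yaw] about the fixed x, y, z axes, in that order (R = Rz(yaw) Ry(pitch) Rx(roll)).
In Python, from plant import read_state, vision, ctrl gives the robot as it stands.
- The arm moves only by the tool arm_command, never from a script. Its argument "deltas" is a list of rows, each a list of 3 entries, a list of its own where there are three numbers: the opening, from 0 (shut) to 1 (fully open), then the shift along the tool's x, y, z in mm, then the turn about the tool's z in degrees. In form: [[hand, [dx, dy, dz], yaw], ...]. A call has 1 to 12 rows; each row is the pose to reach, as a shift and turn from the pose commanded when the call began, along the tool's axes at that moment; what a row does not reach only later rows make up. A row lasts 1/8 s, in which the tool goes at most 62.5 mm and 10.7 degrees, less where a joint would pass 70% of its speed; a pose out of reach is approached as far as the arm can. A call with a gripper value outside its range is refused whole. The fingers move at their own pace and stop on an object; the grip force is fixed at half the most. Time passes only in rows, so rows that repeat a pose let the fingers close. It gives the time, the measured TCP pose, the force and the opening at its end, in the units of the state.
- read_state(): the state, without advancing time (a new reading comes with each control period).
- vision.read_camera(name): name is "scene" or "top" or "wrist"; returns the picture (480x640x3 uint8, red, green, blue); there is no depth.
- vision.get_calibration(name): a dict with "K" (3x3 intrinsics, pixels), "camera_from_world" (4x4, takes a point from world to camera coordinates). Camera axes: x right, y up, looking along -z (the intrinsics and any distortion apply to the point x, -y, -z); pixel columns grow to the right and rows downward; lengths in m; the calibration is good to about 2 mm. A picture is of the moment at which its call begins: read the wrist's pose just before it. get_calibration takes no time and is no camera call; for the wrist camera it gives the pose at the moment of the call.
- ctrl.close_job(): hands the job in, once; it reports no verdict.
The state is a dict: "t": time; "joint_positions": joint angles; "dq": joint speeds; "joint_efforts": joint torques, N m; "tool_pos": TCP position; "tcp_rot": TCP orientation; "ft_force": force on the tool from outside, world axes, zero at the start; "wrist_torque": the same for the moment, N m; "gripper_width": opening from 0.0 (shut) to 1.0 (fully open).
Only numpy, scipy, OpenCV 4.12 (cv2) and the standard library are available. Lean on these libraries where they do the work, as an engineer would, in place of code of your own. Each camera call takes 0.05 s, during which the arm holds its last target.

## Working session

There is one attempt and no reset: what is moved stays moved. The work goes in short steps, Python scripts to look and compute and a tool call to move; the robot and the scene stay as the last step left them, time stands still between calls to the robot, and variables do not carry over. Pictures are saved under pics/ and viewed, and the job is handed in when it is done.

Besides the shell and the picture viewer there is one more tool, called after "Request:" by a JSON object that holds its "name" and its "arguments". arm_command: Moves the arm, as the interface text tells. Its arguments: {"type":"object","properties":{"deltas":{"type":"array","items":{"type":"array"}}},"required":["deltas"]}

```bash
ls; mkdir -p pics; python3 - <<'E'
from plant import read_state, vision, ctrl
import cv2,numpy as np
for n in ["scene","top","wrist"]:
    im=vision.read_camera(n); cv2.imwrite(f"pics/{n}0.png",im[:,:,::-1])
    c=vision.get_calibration(n); print(n,np.round(c["K"],1).tolist(),np.round(c["camera_from_world"],3).tolist(),[k for k in c])
print(read_state())
E
```

```text
pics
scene [[539.7, 0.0, 315.1], [0.0, 539.7, 238.6], [0.0, 0.0, 1.0]] [[-0.804, -0.595, 0.001, 0.504], [0.365, -0.491, 0.791, -0.21], [-0.47, 0.636, 0.612, -0.925], [0.0, 0.0, 0.0, 1.0]] ['K', 'camera_from_world']
top [[434.4, 0.0, 321.6], [0.0, 434.4, 241.3], [0.0, 0.0, 1.0]] [[-0.076, -0.997, -0.007, 0.153], [0.973, -0.075, 0.219, -0.548], [-0.219, 0.01, 0.976, -0.965], [0.0, 0.0, 0.0, 1.0]] ['K', 'camera_from_world']
wrist [[398.9, 0.0, 319.4], [0.0, 398.9, 239.7], [0.0, 0.0, 1.0]] [[0.413, -0.911, -0.001, -0.574], [0.869, 0.395, -0.296, 0.038], [0.27, 0.121, 0.955, -0.379], [0.0, 0.0, 0.0, 1.0]] ['K', 'camera_from_world']
{'t': 0.15, 'joint_positions': array([-1.16501015e+00,  3.20142978e-01,  1.56539092e+00,  3.11532835e-05,
        1.25740545e+00, -1.99850363e-02]), 'dq': array([-0.00097284, -0.00110765, -0.00271604,  0.00222866, -0.00141614,
        0.00153352]), 'joint_efforts': array([-5.75832792e-05, -4.15840530e+01, -2.34345371e+01, -1.72694913e-04,
        5.95998456e-03, -1.90530420e-05]), 'tool_pos': array([ 0.23736429, -0.5233278 ,  0.23067965]), 'tcp_rot': array([-3.14024682e+00, -5.65290419e-05,  4.25761555e-01]), 'ft_force': array([0.48011598, 0.05987843, 0.47622071]), 'wrist_torque': array([ 0.02290078, -0.01099922, -0.02321166]), 'gripper_width': 0.9998888704618824}
```

View pics/scene0.png

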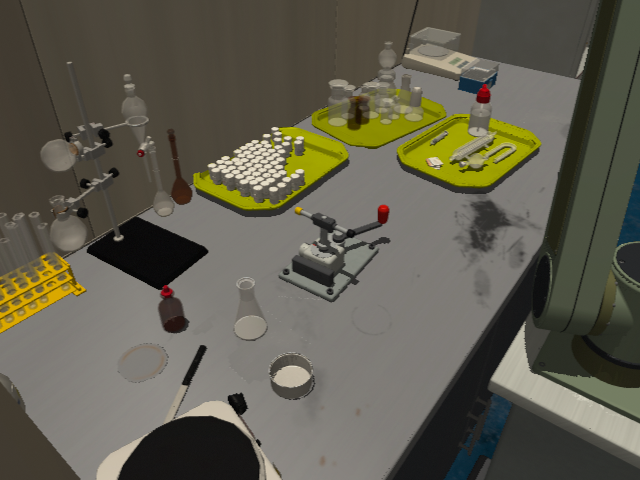

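View pics/top0.png

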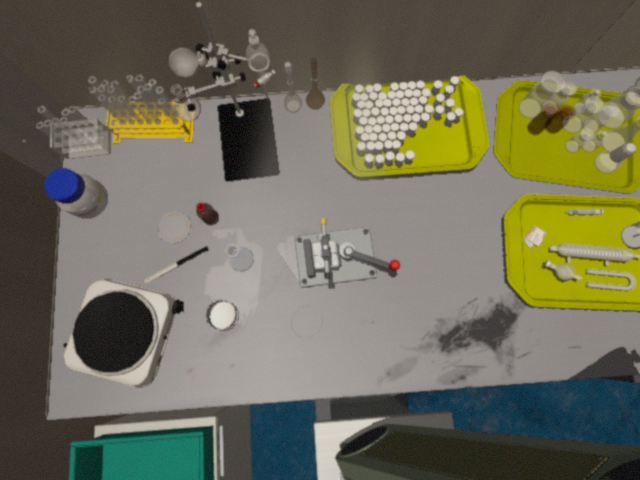

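View pics/wrist0.png

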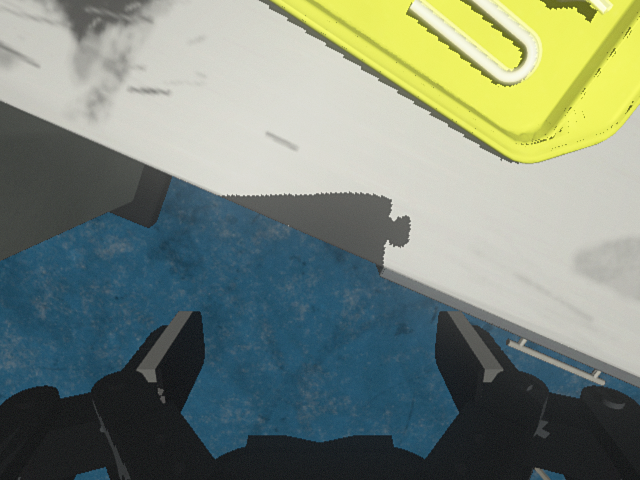

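Top view: jig near (335,258), knob (395,265), yellow bar end (323,221). Next I'll zoom in and measure.

```bash
cat > h.py <<'E'
from plant import read_state, vision, ctrl
import cv2,numpy as np
def ray(n,uv,z,cal=None):
    c=cal or vision.get_calibration(n);K=np.array(c["K"]);T=np.array(c["camera_from_world"])
    d=np.linalg.inv(K)@np.array([uv[0],uv[1],1.]);d=np.array([d[0],-d[1],-d[2]])
    R=T[:3,:3];o=-R.T@T[:3,3];d=R.T@d
    return o+d*(z-o[2])/d[2]
def proj(n,p,cal=None):
    c=cal or vision.get_calibration(n);K=np.array(c["K"]);T=np.array(c["camera_from_world"])
    q=T[:3,:3]@np.array(p)+T[:3,3];q=np.array([q[0],-q[1],-q[2]]);u=K@q;return u[:2]/u[2]
def blobs(im,m,amin=15):
    n,l,s,c=cv2.connectedComponentsWithStats(m.astype(np.uint8));return [(s[i][4],c[i].round(1).tolist(),s[i][:4].tolist()) for i in range(1,n) if s[i][4]>amin]
def red(im):
    h=cv2.cvtColor(im,cv2.COLOR_RGB2HSV);return ((h[...,0]<8)|(h[...,0]>172))&(h[...,1]>150)&(h[...,2]>70)
def yel(im):
    h=cv2.cvtColor(im,cv2.COLOR_RGB2HSV);return (h[...,0]>18)&(h[...,0]<32)&(h[...,1]>150)&(h[...,2]>90)
E
python3 - <<'E'
from h import *
im=cv2.imread("pics/top0.png")[:,:,::-1].copy()
print("red",blobs(im,red(im)));print("yel",blobs(im,yel(im),6))
cv2.imwrite("pics/top0z.png",cv2.resize(im[200:310,270:420,::-1],None,fx=5,fy=5,interpolation=cv2.INTER_CUBIC))
im=cv2.imread("pics/scene0.png")[:,:,::-1].copy()
print("red",blobs(im,red(im)));print("yel",blobs(im,yel(im),6))
cv2.imwrite("pics/scene0z.png",cv2.resize(im[190:310,265:405,::-1],None,fx=5,fy=5,interpolation=cv2.INTER_CUBIC))
E
```

```text
red [(np.int32(52), [200.5, 206.7], [197, 203, 8, 8]), (np.int32(80), [394.1, 265.0], [390, 260, 10, 11])]
yel [(np.int32(6515), [423.5, 136.4], [331, 75, 158, 101]), (np.int32(52), [429.0, 84.5], [425, 81, 9, 9]), (np.int32(60), [443.8, 85.5], [439, 80, 11, 13]), (np.int32(7096), [553.4, 150.5], [494, 80, 146, 113]), (np.int32(62), [385.5, 87.5], [382, 83, 8, 10]), (np.int32(289), [573.7, 99.3], [557, 88, 35, 25]), (np.int32(142), [607.8, 95.4], [600, 90, 21, 14]), (np.int32(56), [431.0, 99.2], [427, 94, 8, 11]), (np.int32(10), [443.2, 103.1], [442, 101, 3, 5]), (np.int32(1619), [151.1, 127.2], [107, 108, 87, 35]), (np.int32(121), [631.8, 118.7], [619, 108, 21, 21]), (np.int32(8), [638.6, 122.0], [638, 120, 2, 5]), (np.int32(58), [604.8, 129.0], [597, 126, 18, 7]), (np.int32(7), [354.3, 141.6], [353, 140, 4, 4]), (np.int32(11563), [569.8, 250.4], [504, 194, 136, 117]), (np.int32(12), [322.7, 220.8], [321, 219, 4, 4])]
red [(np.int32(155), [483.1, 93.4], [477, 84, 13, 19]), (np.int32(16), [139.9, 151.2], [137, 150, 7, 4]), (np.int32(152), [382.8, 212.7], [378, 205, 11, 19]), (np.int32(80), [165.8, 290.8], [161, 285, 12, 11])]
yel [(np.int32(29), [397.3, 91.6], [395, 89, 6, 7]), (np.int32(12), [356.1, 97.1], [354, 96, 5, 3]), (np.int32(2435), [378.7, 125.7], [311, 97, 135, 49]), (np.int32(4941), [466.5, 150.5], [397, 114, 144, 73]), (np.int32(3303), [285.1, 168.2], [193, 127, 156, 83]), (np.int32(24), [272.1, 143.7], [270, 139, 5, 10]), (np.int32(37), [297.8, 209.8], [295, 207, 8, 7]), (np.int32(2699), [36.7, 291.9], [0, 253, 86, 80]), (np.int32(9), [0.8, 278.1], [0, 277, 3, 4])]
```

View pics/top0z.png

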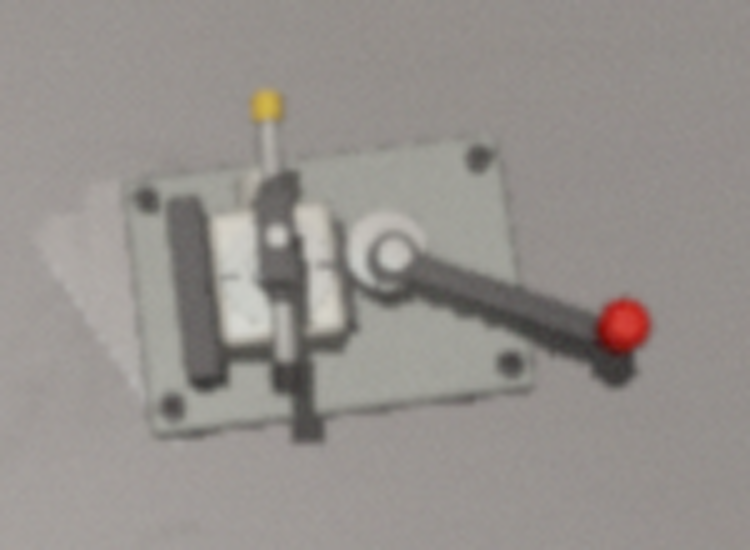

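View pics/scene0z.png

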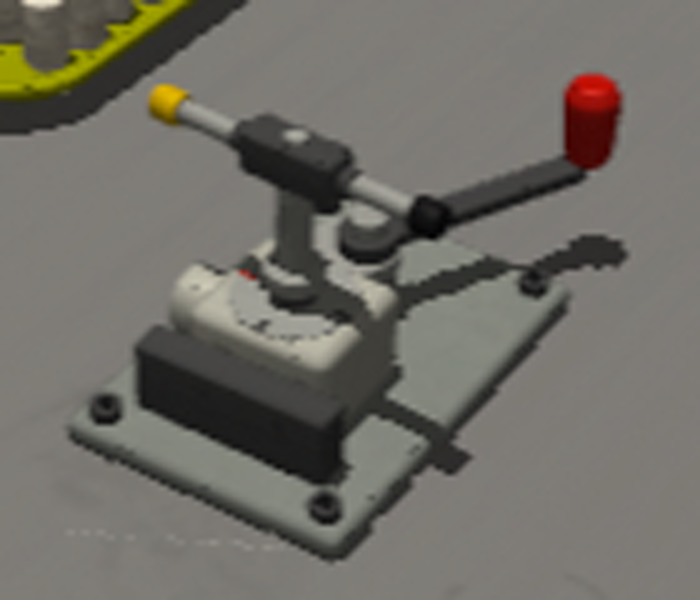

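```bash
python3 - <<'E'
from h import *
f=lambda a,b:(a/5+269.6,b/5+199.6)
P=[ray("top",f(*c),.012)[:2] for c in [(122,180),(492,137),(535,388),(155,437)]]
print(np.round(P,4).tolist())
P=np.array(P)
print("sides",[np.linalg.norm(P[i]-P[(i+1)%4]).round(4) for i in range(4)],"center",P.mean(0))
# jig y dir from right->left long sides
d=(P[0]-P[1])+(P[3]-P[2]); jy=d/np.linalg.norm(d); print("jig yaw (from y)",np.arctan2(-jy[0],jy[1]))
dx=(P[0]-P[3])+(P[1]-P[2]); print("from x",np.arctan2(dx[1],dx[0]))
print("hub top",ray("top",f(278,236),.134))
print("hub scn",ray("scene",(297/5+264.6,136/5+189.6),.134))
print("knob top",ray("top",(394.1,264.5),.086), "scene",ray("scene",(382.8,212.7),.073))
print("yel top",ray("top",(322.7,220.8),.126),"scene",ray("scene",(297.8,209.8),.124),"blk scene",ray("scene",(430/5+264.6,216/5+189.6),.124))
print("pivot top",ray("top",f(393,253),.066))
for n,p,z in [("tin",(222,316),.0),("bottle",(207,215),0.03),("flask",(240,259),0)]: print(n,ray("top",p,z))
E
```

```text
[[0.5889, 0.1773], [0.5966, -0.0083], [0.4695, -0.0167], [0.4598, 0.1692]]
sides [np.float64(0.1858), np.float64(0.1274), np.float64(0.1862), np.float64(0.1293)] center [0.5287056  0.08037136]
jig yaw (from y) 0.046889821086776716
from x 0.06402116480215073
hub top [0.52878164 0.10421532 0.134     ]
hub scn [0.53222263 0.10005934 0.134     ]
knob top [ 0.48578698 -0.04970016  0.086     ] scene [ 0.49030193 -0.05681237  0.073     ]
yel top [0.59008622 0.10504952 0.126     ] scene [0.59584873 0.1000894  0.124     ] blk scene [0.4704307  0.10075086 0.124     ]
pivot top [0.53085352 0.0499979  0.066     ]
tin [0.40573527 0.3639367  0.        ]
bottle [0.65345283 0.38787936 0.03      ]
flask [0.54242402 0.31565124 0.        ]
```

```bash
cat >> h.py <<'E'
def todelta(p,yaw,s=None,p0=None,yaw0=None):
    """tool delta mm & deg from current (measured or given) pose to world p,yaw (tool down)"""
    if p0 is None:
        s=s or read_state(); p0=s["tool_pos"]; yaw0=s["tcp_rot"][2]
    d=np.array(p)-np.array(p0); c,q=np.cos(yaw0),np.sin(yaw0)
    t=(yaw0-yaw+np.pi)%(2*np.pi)-np.pi
    return np.round([1e3*(c*d[0]+q*d[1]),1e3*(q*d[0]-c*d[1]),-1e3*d[2]],1).tolist(),round(np.degrees(t),1)
E
python3 -c "
from h import *
print(todelta([.488,-.054,.2],1.147))"
```

```text
([422.1, -323.9, 30.7], np.float64(-41.3))
```

Request:
{"name": "arm_command", "arguments": {"deltas": [[1, [50, -38, 0], -5], [1, [100, -77, 0], -10], [1, [150, -115, 0], -16], [1, [200, -154, 0], -22], [1, [250, -192, 0], -28], [1, [300, -230, 5], -33], [1, [350, -269, 12], -38], [1, [395, -303, 22], -41], [1, [415, -318, 30], -41.3], [1, [422, -324, 30.7], -41.3], [1, [422, -324, 30.7], -41.3]]}}

```text
t: 1.52
tool_pos: [0.4879, -0.0545, 0.2006]
tcp_rot: [-3.141, 0.001, 1.147]
ft_force: [-0.7, -0.0, 0.5]
gripper_width: 1.003
```

```bash
python3 - <<'E'
from h import *
s=read_state();print(s["t"],s["tool_pos"],s["tcp_rot"],s["joint_positions"].round(3))
c=vision.get_calibration("wrist");im=vision.read_camera("wrist"); cv2.imwrite("pics/w1.png",im[:,:,::-1])
print(blobs(im,red(im)))
for b in blobs(im,red(im)): print(ray("wrist",b[1],.080,c))
E
```

```text
1.525 [ 0.48788243 -0.0545066   0.20063035] [-3.14148182e+00  5.56861182e-04  1.14702397e+00] [-1.340e-01  2.110e-01  1.798e+00 -1.000e-03  1.132e+00  2.900e-01]
[(np.int32(260), [316.0, 235.4], [303, 223, 26, 24])]
[ 0.48500576 -0.05596251  0.08      ]
```

View pics/w1.png

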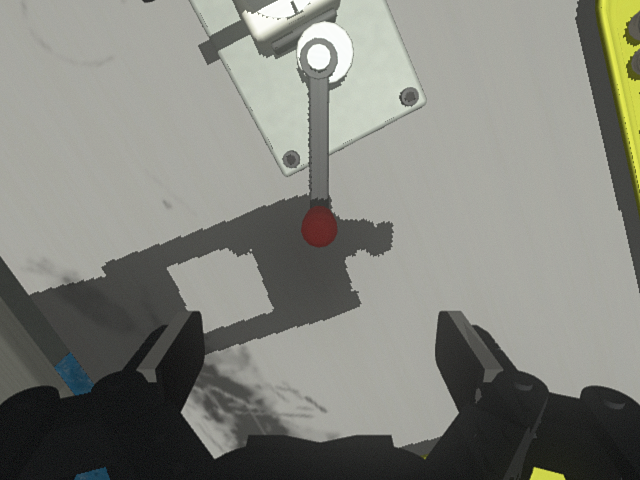

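Wrist view: knob at (319,228), pivot cap at (318,55), and the arm runs straight up the image, so the yaw is aligned.

```bash
python3 - <<'E'
from h import *
im=cv2.imread("pics/w1.png")[:,:,::-1].copy()
h=cv2.cvtColor(im,cv2.COLOR_RGB2HSV);m=((h[...,0]<8)|(h[...,0]>172))&(h[...,1]>120)&(h[...,2]>40)
b=blobs(im,m);print(b)
k=ray("wrist",b[0][1],.085);print("knob",k)
pv=ray("wrist",(318,55),.065);print("piv",pv,np.linalg.norm((k-pv)[:2]),np.arctan2(*(k-pv)[[1,0]]))
print(todelta([k[0],k[1],.058],1.147))
E
```

```text
[(np.int32(1103), [318.8, 226.8], [301, 206, 36, 41])]
knob [ 0.48974209 -0.05048856  0.085     ]
piv [0.53374797 0.0480725  0.065     ] 0.10793886862839891 -1.9907220650533666
([4.9, -0.0, 142.8], np.float64(-0.1))
```

Request:
{"name": "arm_command", "arguments": {"deltas": [[1, [3, 0, 45], 0], [1, [3, 0, 90], 0], [1, [3, 0, 125], 0], [1, [3, 0, 139], 0], [0, [3, 0, 139], 0], [0, [3, 0, 139], 0], [0, [3, 0, 139], 0], [0, [3, 0, 139], 0], [0, [3, 0, 139], 0], [0, [3, 0, 139], 0]]}}

```text
t: 2.82
tool_pos: [0.49, -0.0517, 0.0629]
tcp_rot: [3.139, -0.0, 1.147]
ft_force: [-0.4, -0.6, 5.6]
gripper_width: 0.262
```

```bash
python3 - <<'E'
from h import *
s=read_state();print(s["t"],s["tool_pos"],s["tcp_rot"],s["ft_force"],s["gripper_width"])
p=s["tool_pos"];ya=s["tcp_rot"][2]
piv=p[:2]+.110*np.array([np.cos(ya),np.sin(ya)]);print("piv if aligned",piv)
piv=(piv+np.array([.533,.0465]))/2
v=p[:2]-piv; a0=np.arctan2(v[1],v[0]); r=np.linalg.norm(v);print(r,a0)
for da in np.radians(np.arange(0,85,8)):
    a=a0+da; print(round(np.degrees(da)),todelta([piv[0]+.11*np.cos(a)*r/.11,piv[1]+r*np.sin(a),p[2]],ya+da,p0=p,yaw0=ya))
E
```

```text
2.825 [ 0.48995632 -0.05172469  0.06294613] [ 3.13927732e+00 -3.05858157e-04  1.14710692e+00] [-0.40606567 -0.60190586  5.57749648] 0.2619370103145146
piv if aligned [0.53518022 0.04854892]
0.10861945792792199 -1.9892146502204884
0 ([-0.0, 0.0, -0.0], np.float64(0.0))
8 ([1.1, 15.1, -0.0], np.float64(-8.0))
16 ([4.4, 29.9, -0.0], np.float64(-16.0))
24 ([9.6, 44.1, -0.0], np.float64(-24.0))
32 ([16.8, 57.5, -0.0], np.float64(-32.0))
40 ([25.8, 69.7, -0.0], np.float64(-40.0))
48 ([36.4, 80.5, -0.0], np.float64(-48.0))
56 ([48.4, 89.8, -0.0], np.float64(-56.0))
64 ([61.5, 97.3, -0.0], np.float64(-64.0))
72 ([75.6, 102.9, -0.0], np.float64(-72.0))
80 ([90.3, 106.5, -0.0], np.float64(-80.0))
```

Request:
{"name": "arm_command", "arguments": {"deltas": [[0, [1.1, 15.1, -3], -8], [0, [4.4, 29.9, -3], -16], [0, [9.6, 44.1, -3], -24], [0, [16.8, 57.5, -3], -32], [0, [25.8, 69.7, -3], -40], [0, [36.4, 80.5, -3], -48], [0, [48.4, 89.8, -3], -56], [0, [61.5, 97.3, -3], -64], [0, [68.5, 100.3, -3], -68], [0, [68.5, 100.3, -3], -68]]}}

```text
t: 4.08
tool_pos: [0.6089, -0.03, 0.0633]
tcp_rot: [-3.141, -0.0, 2.333]
ft_force: [3.4, 0.2, -12.7]
gripper_width: 0.26
```

```bash
python3 - <<'E'
from h import *
s=read_state();print(s["t"],s["tool_pos"],s["tcp_rot"],s["ft_force"],s["gripper_width"])
piv=np.array([.5342,.0475]);p=s["tool_pos"][:2]-piv;ya=s["tcp_rot"][2];r=.1088
a=np.arctan2(p[1],p[0]);print(np.hypot(*p),a,"lever",a-(-np.pi/2+.055)+.8)
for dd in [3,6,9]:
  b=a+np.radians(dd);print(dd,todelta([*(piv+r*np.array([np.cos(b),np.sin(b)])),s["tool_pos"][2]],ya+np.radians(dd)))
E
```

```text
4.075 [ 0.60891088 -0.03003825  0.06329197] [-3.14115738e+00 -4.98100223e-04  2.33309421e+00] [  3.38796466   0.1571599  -12.69777331] 0.2604946260475772
0.1076749568293583 -0.8039667392755168 lever 1.51182958751938
3 ([-1.0, 5.7, -0.0], np.float64(-3.0))
6 ([-0.5, 11.4, -0.0], np.float64(-6.0))
9 ([0.3, 17.0, -0.0], np.float64(-9.0))
```

Request:
{"name": "arm_command", "arguments": {"deltas": [[0, [-0.5, 5.7, 1], -3], [0, [-0.5, 9, 1], -5], [0, [0, 12, 1], -6.5], [0, [0, 12, 1], -6.5]]}}

```text
t: 4.58
tool_pos: [0.6152, -0.0233, 0.0632]
tcp_rot: [-3.137, -0.003, 2.446]
ft_force: [-4.1, -3.7, -5.3]
gripper_width: 0.258
```

```bash
cat > lev.py <<'E'
from h import *
s=read_state();print(s["t"],s["tool_pos"],s["tcp_rot"],s["ft_force"],s["gripper_width"])
piv=np.array([.5342,.0475]);p=s["tool_pos"][:2]-piv
a=np.arctan2(p[1],p[0]);print(np.hypot(*p),a,"lever",a-(-np.pi/2+.055)+.8, "tang F",s["ft_force"][:2]@[-np.sin(a),np.cos(a)])
E
python3 lev.py
```

```text
4.575 [ 0.61523854 -0.02326384  0.0631658 ] [-3.13705713e+00 -2.74762778e-03  2.44637317e+00] [-4.07325344 -3.7034252  -5.26207701] 0.25799399548011137
0.10758608193803726 -0.7178165339829646 lever 1.5979797928119321 tang F -5.468729691519328
```

Request:
{"name": "arm_command", "arguments": {"deltas": [[0, [0, 3, 0], 0], [0, [0, 4, 0], 0], [0, [0, 4, 0], 0]]}}

```text
t: 4.95
tool_pos: [0.6153, -0.0231, 0.0631]
tcp_rot: [-3.13, -0.004, 2.447]
ft_force: [-9.6, -12.0, -0.2]
gripper_width: 0.259
```

```bash
python3 lev.py
```

```text
4.95 [ 0.61531764 -0.02310535  0.06311317] [-3.13027655 -0.00399599  2.44716491] [ -9.64284967 -12.04862283  -0.18597198] 0.25940930853782973
0.10754155597003953 -0.716222661247233 lever 1.5995736655476636 tang F -15.419086682401668
```

Request:
{"name": "arm_command", "arguments": {"deltas": [[0, [0, -5, 0], 0], [1, [0, -5, 0], 0], [1, [0, -5, 0], 0], [1, [0, -5, 0], 0], [1, [0, -5, -20], 0], [1, [0, -5, -70], 0], [1, [0, -5, -120], 0], [1, [0, -5, -157], 0], [1, [0, -5, -157], 0]]}}

```text
t: 6.08
tool_pos: [0.619, -0.0228, 0.2249]
tcp_rot: [3.137, 0.007, 2.447]
ft_force: [-0.1, 0.8, 0.3]
gripper_width: 0.999
```

```bash
python3 - <<'E'
from h import *
s=read_state();print(s["t"],s["tool_pos"],s["tcp_rot"],s["ft_force"])
print(todelta([.530,.102,.215],np.pi))
E
```

```text
6.075 [ 0.61896105 -0.02284004  0.22490119] [3.13658151 0.00728515 2.44743974] [-0.06333496  0.75268006  0.25585121]
([148.2, 39.0, 9.9], np.float64(-39.8))
```

Request:
{"name": "arm_command", "arguments": {"deltas": [[1, [40, 10, 0], -10], [1, [80, 20, 3], -20], [1, [120, 32, 6], -30], [1, [148, 39, 10], -39.8], [1, [148, 39, 10], -39.8], [1, [148, 39, 10], -39.8]]}}

```text
t: 6.82
tool_pos: [0.5285, 0.1015, 0.2102]
tcp_rot: [-3.141, -0.0, 3.14]
ft_force: [0.5, -0.2, -0.7]
gripper_width: 0.999
```

```bash
python3 - <<'E'
from h import *
s=read_state();print(s["t"],s["tool_pos"],s["tcp_rot"],s["joint_positions"].round(3))
im=vision.read_camera("wrist"); cv2.imwrite("pics/w2.png",im[:,:,::-1])
im2=vision.read_camera("top"); cv2.imwrite("pics/t2.png",im2[180:330,250:450,::-1].repeat(4,0).repeat(4,1))
print(blobs(im,yel(im)))
for b in blobs(im,yel(im)): print(ray("wrist",b[1],.124))
E
```

```text
6.825 [0.52847562 0.10148377 0.21022875] [-3.14091091e+00 -5.43723792e-05  3.14029059e+00] [ 1.690e-01  2.770e-01  1.682e+00 -1.000e-03  1.183e+00 -1.400e+00]
[(np.int32(65), [330.8, 341.8], [325, 334, 9, 18]), (np.int32(36), [316.7, 344.9], [314, 338, 8, 14]), (np.int32(1274), [222.3, 425.4], [181, 406, 78, 45]), (np.int32(91), [100.1, 471.7], [89, 467, 21, 12]), (np.int32(42), [81.3, 477.3], [74, 475, 14, 5])]
[0.59403014 0.10848809 0.124     ]
[0.5963243  0.09929156 0.124     ]
[0.66076266 0.03282043 0.124     ]
[ 0.70226211 -0.05983634  0.124     ]
[ 0.70752839 -0.07456674  0.124     ]
```

View pics/w2.png

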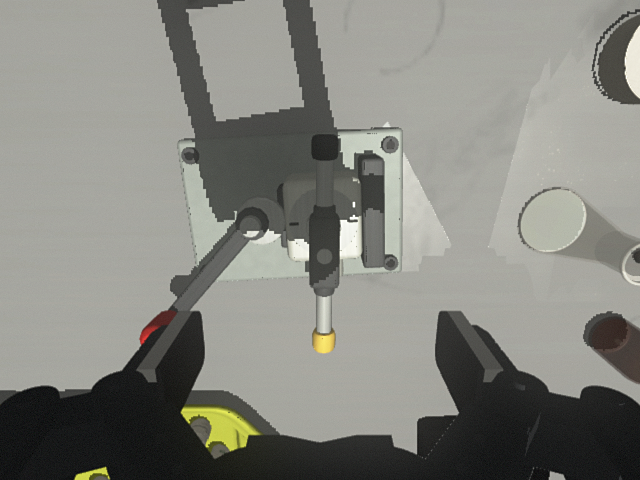

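View pics/t2.png

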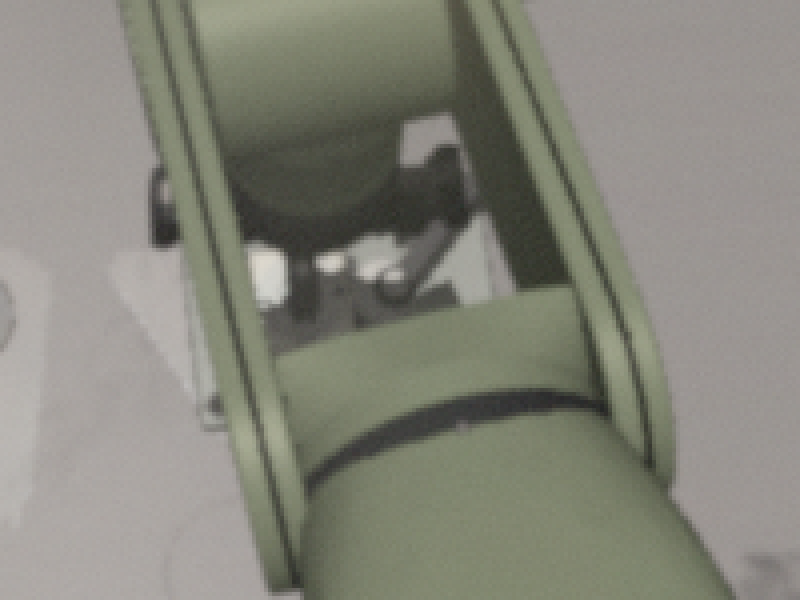

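```bash
python3 - <<'E'
from h import *
g=lambda u,v,z: ray("wrist",(u,v),z)
y=g(323.5,342,.124);b=g(325,147,.124)
print("hub",g(324.5,256,.135),"yel",y,"blk",b,"mid",(y+b)/2,"yaw",np.arctan2(*(y-b)[[1,0]]))
p=[g(178,142,.012),g(403,127,.012),g(402,271,.012),g(190,282,.012)]
print(np.round(p,4)[:,:2])
a=p[1]-p[0];c=p[2]-p[3];print("jig yaw",np.arctan2(-a[0],a[1]),np.arctan2(-c[0],c[1]))
E
```

```text
hub [0.53071811 0.10409848 0.135     ] yel [0.59417157 0.10373116 0.124     ] blk [0.4700181  0.10436873 0.124     ] mid [0.53209484 0.10404995 0.124     ] yaw -0.005135325301785399
[[ 0.4743 -0.0161]
 [ 0.4625  0.1699]
 [ 0.5896  0.1767]
 [ 0.6002 -0.0186]]
jig yaw 0.06291059394805454 0.05440870856138956
```

Request:
{"name": "arm_command", "arguments": {"deltas": [[1, [-2.5, 2, 45], 0], [1, [-2.5, 2, 85], 0], [1, [-2.5, 2, 105], 0], [1, [-2.5, 2, 105], 0], [0, [-2.5, 2, 105], 0], [0, [-2.5, 2, 105], 0], [0, [-2.5, 2, 105], 0], [0, [-2.5, 2, 105], 0], [0, [-2.5, 2, 105], 0], [0, [-2.5, 2, 105], 0]]}}

```text
t: 8.18
tool_pos: [0.5309, 0.1041, 0.1063]
tcp_rot: [3.141, 0.001, 3.141]
ft_force: [-0.9, 0.5, 5.3]
gripper_width: 0.2
```

```bash
cat > st.py <<'E'
from h import *
s=read_state();print(s["t"],s["tool_pos"],s["tcp_rot"],s["ft_force"],s["wrist_torque"].round(3),s["gripper_width"],s["joint_positions"].round(3))
E
python3 st.py
```

```text
8.175 [0.53093701 0.10406512 0.10631147] [3.14114637e+00 1.08600804e-03 3.14127064e+00] [-0.94463064  0.47324693  5.31567015] [ 0.096  0.217 -0.102] 0.20021075627980697 [ 0.172  0.378  1.822  0.     0.94  -1.399]
```

Request:
{"name": "arm_command", "arguments": {"deltas": [[0, [0, 0, 0.2], 9], [0, [0, 0, 0.4], 18], [0, [0, 0, 0.6], 27], [0, [0, 0, 0.8], 36], [0, [0, 0, 1.0], 45], [0, [0, 0, 1.2], 54], [0, [0, 0, 1.4], 63], [0, [0, 0, 1.6], 72], [0, [0, 0, 1.8], 81], [0, [0, 0, 2.0], 90]]}}

```text
t: 9.43
tool_pos: [0.5304, 0.1035, 0.1043]
tcp_rot: [-3.142, 0.001, 1.567]
ft_force: [-3.7, -0.5, 6.9]
gripper_width: 0.196
```

```bash
python3 st.py
```

```text
9.425 [0.53040382 0.10354455 0.10432538] [-3.14151489e+00  7.87182333e-04  1.56656082e+00] [-3.69503188 -0.48861298  6.93696091] [-0.124  0.431  0.139] 0.19641435103699284 [ 1.720e-01  3.800e-01  1.825e+00 -1.000e-03  9.370e-01  1.770e-01]
```

Request:
{"name": "arm_command", "arguments": {"deltas": [[0, [0, 0, 0.2], 9], [0, [0, 0, 0.4], 18], [0, [0, 0, 0.6], 27], [0, [0, 0, 0.8], 36], [0, [0, 0, 1.0], 45], [0, [0, 0, 1.2], 54], [0, [0, 0, 1.4], 63], [0, [0, 0, 1.6], 72], [0, [0, 0, 1.8], 81], [0, [0, 0, 2.0], 90], [0, [0, 0, 2.0], 90]]}}

```text
t: 10.8
tool_pos: [0.5299, 0.1041, 0.1023]
tcp_rot: [-3.141, 0.001, -0.001]
ft_force: [-3.6, 1.1, 6.5]
gripper_width: 0.199
```

```bash
python3 - <<'E'
from h import *
exec(open('st.py').read())
im=vision.read_camera("wrist"); cv2.imwrite("pics/w3.png",im[:,:,::-1])
im=vision.read_camera("scene"); cv2.imwrite("pics/s3.png",cv2.resize(im[150:310,225:425,::-1],None,fx=4,fy=4))
E
```

```text
10.8 [0.52986789 0.10405382 0.10229299] [-3.14126067e+00  1.25046741e-03 -1.22686052e-03] [-3.58453722  1.08196635  6.53029098] [ 0.126  0.569 -0.199] 0.1985429003104295 [1.720e-01 3.820e-01 1.828e+00 1.000e-03 9.330e-01 1.744e+00]
```

View pics/w3.png

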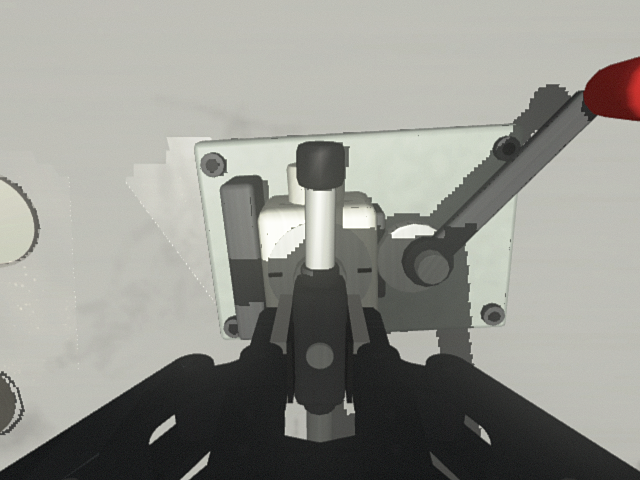

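View pics/s3.png

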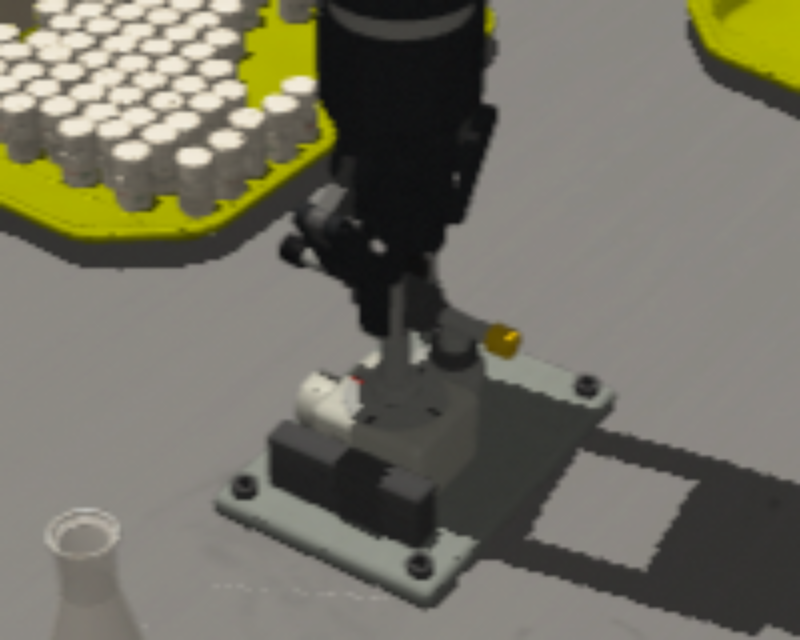

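Half a turn done: the black end now points to +x and the hub is aligned in the jaws. Next, a quarter turn back.

Request:
{"name": "arm_command", "arguments": {"deltas": [[0, [0, 0, -0.2], -9], [0, [0, 0, -0.4], -18], [0, [0, 0, -0.6], -27], [0, [0, 0, -0.8], -36], [0, [0, 0, -1.0], -45], [0, [0, 0, -1.2], -54], [0, [0, 0, -1.4], -63], [0, [0, 0, -1.6], -72], [0, [0, 0, -1.8], -81], [0, [0, 0, -2.0], -90], [0, [0, 0, -2.0], -90]]}}

```text
t: 12.28
tool_pos: [0.5304, 0.1035, 0.1043]
tcp_rot: [-3.141, 0.001, 1.572]
ft_force: [-2.4, -0.2, 5.8]
gripper_width: 0.202
```

```bash
python3 st.py
```

```text
12.275 [0.53039541 0.10353802 0.10432302] [-3.14147578e+00  6.79971432e-04  1.57228492e+00] [-2.38301257 -0.19545324  5.78017324] [-0.114  0.42   0.111] 0.20246769273384393 [ 1.720e-01  3.800e-01  1.825e+00 -1.000e-03  9.370e-01  1.710e-01]
```

Request:
{"name": "arm_command", "arguments": {"deltas": [[0, [0, 0, 0.2], 10], [0, [0, 0, 0.4], 20], [0, [0, 0, 0.7], 30], [0, [0, 0, 0.9], 40], [0, [0, 0, 1.1], 50], [0, [0, 0, 1.3], 60], [0, [0, 0, 1.6], 70], [0, [0, 0, 1.8], 80], [0, [0, 0, 2.0], 90], [0, [0, 0, 2.2], 100], [0, [0, 0, 2.4], 110], [0, [0, 0, 2.7], 120]]}}

```text
t: 13.78
tool_pos: [0.5299, 0.1043, 0.1016]
tcp_rot: [-3.142, 0.001, -0.529]
ft_force: [-3.7, 1.7, 8.8]
gripper_width: 0.2
```

Request:
{"name": "arm_command", "arguments": {"deltas": [[0, [0, 0, 0], 0], [1, [0, 0, 0], 0], [1, [0, 0, 0], 0], [1, [0, 0, 0], 0], [1, [0, 0, -20], 0], [1, [0, 0, -50], 0], [1, [0, 0, -60], 0], [1, [0, 0, -60], -10], [1, [0, 0, -60], -20], [1, [0, 0, -60], -30]]}}

```text
t: 15.02
tool_pos: [0.5302, 0.1037, 0.1601]
tcp_rot: [3.141, 0.001, 0.006]
ft_force: [0.1, -0.0, 1.3]
gripper_width: 1.001
```

```bash
python3 st.py
```

```text
15.025 [0.53021039 0.10369334 0.16005935] [3.14125553e+00 1.32619209e-03 5.65243357e-03] [ 0.12164818 -0.00524549  1.27425211] [0.016 0.029 0.025] 1.0006261821349016 [ 0.172  0.322  1.752 -0.     1.069  1.737]
```

Request:
{"name": "arm_command", "arguments": {"deltas": [[1, [0, 0, 0], -10], [1, [0, 0, 0], -20], [1, [0, 0, 0], -30], [1, [0, 0, 0], -40], [1, [0, 0, 0], -50], [1, [0, 0, 0], -60], [1, [0, 0, 0], -70], [1, [0, 0, 0], -80], [1, [0, 0, 0], -90], [1, [0, 0, 0], -100], [1, [0, 0, 0], -110], [1, [0, 0, 0], -120]]}}

```text
t: 16.52
tool_pos: [0.5302, 0.1037, 0.16]
tcp_rot: [-3.14, -0.0, 2.1]
ft_force: [-0.4, 0.5, -0.6]
gripper_width: 1.001
```

Request:
{"name": "arm_command", "arguments": {"deltas": [[1, [0, 0, 0], -10], [1, [0, 0, 0], -20], [1, [0, 0, 0], -30], [1, [0, 0, 0], -30], [1, [0, 0, 0], -30]]}}

```text
t: 17.15
tool_pos: [0.5304, 0.1038, 0.1605]
tcp_rot: [-3.141, -0.0, 2.616]
ft_force: [0.0, 0.1, 0.1]
gripper_width: 1.0
```

```bash
python3 - <<'E'
from h import *
exec(open('st.py').read())
im=vision.read_camera("wrist"); cv2.imwrite("pics/w4.png",im[:,:,::-1])
E
```

```text
17.15 [0.53044108 0.103758   0.16047585] [-3.14102471e+00 -4.72994839e-04  2.61556483e+00] [0.02757103 0.0925225  0.10548798] [-0.001 -0.029  0.019] 0.9998612739269358 [ 0.172  0.322  1.751 -0.     1.069 -0.873]
```

View pics/w4.png

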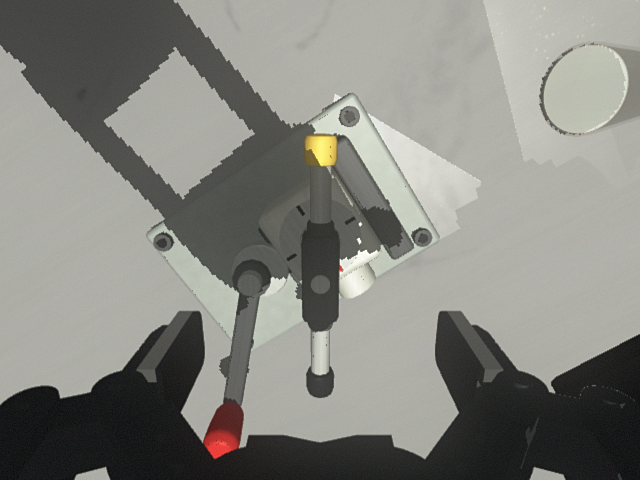

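The hub is still square to the jaws: yellow end (321,150), black end (320,381). Regrip and finish the second half turn.

Request:
{"name": "arm_command", "arguments": {"deltas": [[1, [0, 0, 35], 0], [1, [0, 0, 55], 0], [1, [0, 0, 60], 0], [1, [0, 0, 60], 0], [0, [0, 0, 60], 0], [0, [0, 0, 60], 0], [0, [0, 0, 60], 0], [0, [0, 0, 60], 0], [0, [0, 0, 60], 0], [0, [0, 0, 60], 0]]}}

```text
t: 18.45
tool_pos: [0.5308, 0.1038, 0.1013]
tcp_rot: [3.141, 0.0, 2.618]
ft_force: [-1.4, -0.5, 4.7]
gripper_width: 0.199
```

Request:
{"name": "arm_command", "arguments": {"deltas": [[0, [0, 0, 0.2], 10], [0, [0, 0, 0.4], 20], [0, [0, 0, 0.7], 30], [0, [0, 0, 0.9], 40], [0, [0, 0, 1.1], 50], [0, [0, 0, 1.3], 60], [0, [0, 0, 1.3], 60]]}}

```text
t: 19.32
tool_pos: [0.5304, 0.1036, 0.1]
tcp_rot: [-3.141, 0.0, 1.57]
ft_force: [-2.5, -0.5, 5.4]
gripper_width: 0.196
```

```bash
python3 st.py
```

```text
19.325 [0.530389   0.10364642 0.09995367] [-3.14124477e+00  4.13155965e-04  1.56974291e+00] [-2.49901742 -0.54250405  5.44223066] [-0.13   0.22  -0.122] 0.19588926556806968 [ 0.172  0.385  1.83  -0.     0.927  0.173]
```

Second quarter back.

Request:
{"name": "arm_command", "arguments": {"deltas": [[0, [0, 0, -0.2], -9], [0, [0, 0, -0.4], -18], [0, [0, 0, -0.6], -27], [0, [0, 0, -0.8], -36], [0, [0, 0, -1.0], -45], [0, [0, 0, -1.2], -54], [0, [0, 0, -1.4], -63], [0, [0, 0, -1.6], -72], [0, [0, 0, -1.8], -81], [0, [0, 0, -2.0], -90], [0, [0, 0, -2.0], -90]]}}

```text
t: 20.7
tool_pos: [0.5308, 0.1041, 0.1019]
tcp_rot: [3.141, 0.001, 3.14]
ft_force: [-1.4, 0.4, 4.2]
gripper_width: 0.198
```

Request:
{"name": "arm_command", "arguments": {"deltas": [[0, [0, 0, 0.2], 10], [0, [0, 0, 0.4], 20], [0, [0, 0, 0.7], 30], [0, [0, 0, 0.9], 40], [0, [0, 0, 1.1], 50], [0, [0, 0, 1.3], 60], [0, [0, 0, 1.6], 70], [0, [0, 0, 1.8], 80], [0, [0, 0, 2.0], 90], [0, [0, 0, 2.2], 100], [0, [0, 0, 2.4], 110], [0, [0, 0, 2.7], 120]]}}

```text
t: 22.2
tool_pos: [0.5301, 0.1037, 0.0993]
tcp_rot: [-3.141, 0.001, 1.039]
ft_force: [-3.7, 0.0, 7.2]
gripper_width: 0.197
```

```bash
python3 st.py
```

```text
22.2 [0.53014996 0.10365625 0.09925447] [-3.14113930e+00  8.71771267e-04  1.03913247e+00] [-3.65796857  0.03314933  7.15944039] [-0.053  0.47   0.127] 0.19684690417504655 [ 0.172  0.385  1.831 -0.     0.926  0.704]
```

Request:
{"name": "arm_command", "arguments": {"deltas": [[0, [0, 0, 0.2], 9], [0, [0, 0, 0.4], 18], [0, [0, 0, 0.6], 27], [0, [0, 0, 0.8], 35], [0, [0, 0, 0.8], 35]]}}

```text
t: 22.82
tool_pos: [0.53, 0.1039, 0.0985]
tcp_rot: [-3.141, 0.001, 0.432]
ft_force: [-3.3, -0.3, 7.2]
gripper_width: 0.2
```

```bash
python3 st.py
```

```text
22.825 [0.52997798 0.10386956 0.09847425] [-3.14109866e+00  1.08656748e-03  4.32246360e-01] [-3.333244   -0.28138752  7.19831178] [ 0.085  0.469 -0.133] 0.1999242246555335 [0.172 0.386 1.832 0.    0.924 1.311]
```

Request:
{"name": "arm_command", "arguments": {"deltas": [[0, [0, 0, 0.1], 4], [0, [0, 0, 0.1], 7], [0, [0, 0, 0.1], 7]]}}

```text
t: 23.2
tool_pos: [0.53, 0.1039, 0.0984]
tcp_rot: [3.141, 0.001, 0.316]
ft_force: [-3.1, 1.7, 7.7]
gripper_width: 0.199
```

```bash
python3 st.py
```

```text
23.2 [0.52997159 0.10387517 0.09835388] [3.14090840e+00 1.30471686e-03 3.15761510e-01] [-3.0509551   1.66827876  7.68231216] [0.249 0.456 1.237] 0.1989585989867808 [ 1.730e-01  3.860e-01  1.832e+00 -1.000e-03  9.240e-01  1.428e+00]
```

Torque jumped to 1.24 N m at the expected angle, so the collar is home. Release, lift and back away.

Request:
{"name": "arm_command", "arguments": {"deltas": [[0, [0, 0, 0], 0], [1, [0, 0, 0], 0], [1, [0, 0, 0], 0], [1, [0, 0, 0], 0], [1, [0, 0, -20], 0], [1, [0, 0, -60], 0], [1, [0, 0, -100], 0], [1, [0, 0, -120], 0], [1, [0, 0, -120], 0]]}}

```text
t: 24.32
tool_pos: [0.5315, 0.1039, 0.2194]
tcp_rot: [3.141, -0.004, 0.314]
ft_force: [-0.1, -0.2, 0.1]
gripper_width: 1.0
```

```bash
python3 - <<'E'
from h import *
exec(open('st.py').read())
im=vision.read_camera("wrist"); cv2.imwrite("pics/w5.png",im[:,:,::-1])
print(todelta([.42,-.25,.3],.3))
E
```

```text
24.325 [0.53152225 0.10387492 0.21935599] [ 3.1410041  -0.00357767  0.31350979] [-0.11161153 -0.23342929  0.07182305] [-0.004 -0.05  -0.045] 1.0001603288795082 [ 0.172  0.273  1.663 -0.     1.202  1.429]
([-214.3, 302.3, -82.1], np.float64(0.8))
```

View pics/w5.png

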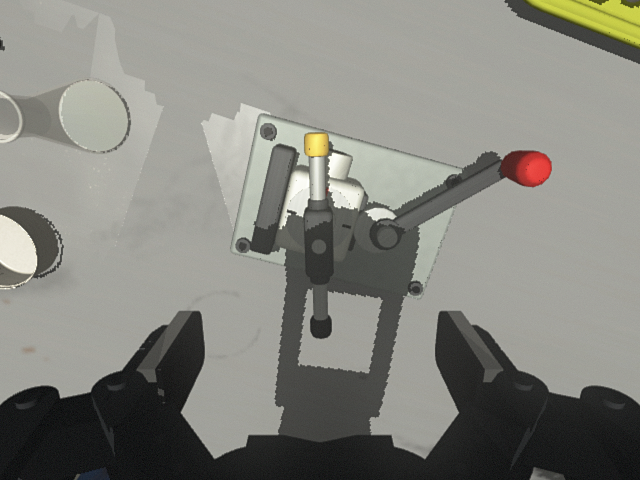

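The tap sits with its yellow end at (316,145); the knob is at (527,168), still swung over. I'll move clear and check with the fixed cameras.

Request:
{"name": "arm_command", "arguments": {"deltas": [[1, [0, 0, -50], 0], [1, [-40, 50, -80], 0], [1, [-80, 100, -80], 0], [1, [-110, 150, -80], 0], [1, [-140, 200, -80], 0], [1, [-180, 250, -80], 0], [1, [-205, 290, -80], 0], [1, [-214, 302, -80], 0], [1, [-214, 302, -80], 0], [1, [-214, 302, -80], 0]]}}

```text
t: 25.62
tool_pos: [0.4207, -0.2483, 0.2975]
tcp_rot: [-3.14, 0.0, 0.315]
ft_force: [-0.4, -0.3, -0.6]
gripper_width: 0.997
```

```bash
python3 - <<'E'
from h import *
exec(open('st.py').read())
im=vision.read_camera("scene"); cv2.imwrite("pics/s6.png",im[:,:,::-1])
t=vision.read_camera("top"); cv2.imwrite("pics/t6.png",t[150:330,150:450,::-1].repeat(2,0).repeat(2,1))
cv2.imwrite("pics/s6z.png",cv2.resize(im[190:310,265:405,::-1],None,fx=5,fy=5,interpolation=cv2.INTER_CUBIC))
for n,i in (("scene",im),("top",t)): print(n,[b for b in blobs(i,red(i))],[b for b in blobs(i,yel(i),6) if 280<b[1][0]<380 and 190<b[1][1]<280])
piv=np.array([.5342,.0475])
for b in blobs(t,red(t)):
  k=ray("top",b[1],.086)[:2]-piv; print("lever?",np.hypot(*k),np.arctan2(k[1],k[0])+np.pi/2-.055+.8)
b=[b for b in blobs(im,red(im)) if 300<b[1][0]<450]
for x in b:
  k=ray("scene",x[1],.073)[:2]-piv; print("lever scene",np.hypot(*k),np.arctan2(k[1],k[0])+np.pi/2-.055+.8)
E
```

```text
25.625 [ 0.42071169 -0.24825261  0.29747705] [-3.14026125e+00  2.29252670e-04  3.15319670e-01] [-0.3737368  -0.32871452 -0.5536214 ] [-0.002  0.013  0.028] 0.9973257188509891 [-5.570e-01  1.450e-01  1.632e+00  1.000e-03  1.366e+00  6.980e-01]
scene [(np.int32(159), [483.1, 93.7], [477, 84, 13, 19]), (np.int32(24), [140.3, 152.4], [137, 150, 7, 7]), (np.int32(148), [325.9, 198.9], [321, 191, 11, 18]), (np.int32(80), [165.9, 290.8], [161, 285, 12, 11])] [(np.int32(39), [293.3, 218.7], [290, 216, 7, 7])]
top [(np.int32(53), [200.5, 207.0], [197, 203, 8, 9]), (np.int32(63), [376.5, 211.9], [373, 208, 8, 9])] [(np.int32(14), [313.8, 223.7], [312, 222, 5, 5])]
lever? 0.3621921875963362 3.54113782463238
lever? 0.1053677193791435 1.5870292025311377
lever scene 0.11282644863658886 1.5858603632771922
```

View pics/s6z.png

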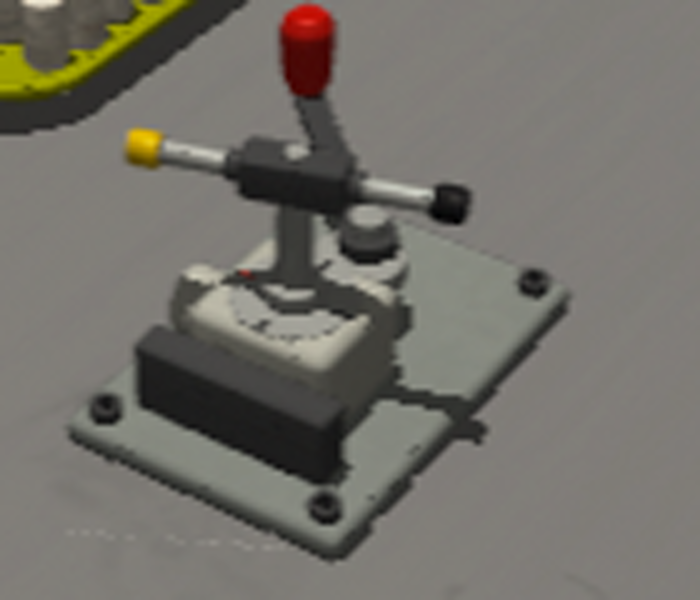

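View pics/t6.png

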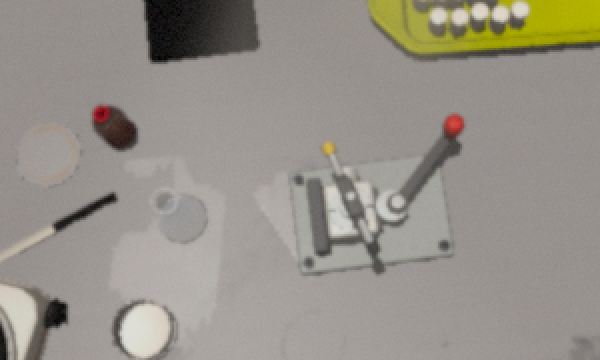

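```bash
python3 -c "
from plant import ctrl
print(ctrl.close_job())"
```

```text
the job is handed in; nothing more can be done
None
```

The job is done and handed in at about 26 s. The lever is locked, the tap is home on the boss, and the arm is clear of everything.

- **Lever:** I gripped the red knob and swung it over to its stop, pressing against it with about 15 N. After I let go, both fixed cameras put it at about 1.59 rad. That matches the 1.6 rad stop within measurement error.
- **Tap:** I gripped the hub and turned it +180°, −90°, +180°, −90°, then forward to the stop. The second half turn had one stop at 120°, where I lifted off and regripped because the last joint would have run out of range. The picture showed the hub had not moved while I was off it.
- **Collar home:** The wrist torque rose from about 0.13 to 1.24 N m at an estimated tap angle of 6.0 rad. The camera views agree with that angle.
- **Bystanders:** The last top view shows the bottle, tin and flask standing where they started. I measured only the bottle's position again, and it was within 0.3 pixel. The tin and flask I checked by eye.

No checks failed. The two cameras' knob radii came out at 105 and 113 mm against the nominal 110 mm, which fits the calibration and pivot estimate.

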